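# Seat the loose crank on the gauge stand and wind its needle to the index clip

### The job

Take the loose crank, push its socket fully home over the hex hidden inside the guard tube on the sloping dial of the green gauge stand, and wind it clockwise until the dial's needle points at the black index clip on the rim. Leave the crank fully seated, and do not shift the index clip or knock the T-key, the jar or the steel weight out of place.

Things in the scene. Friction and masses are not known exactly. Their poses are not given: they have to be found in the camera images.
- crank: Loose steel crank, about 0.33 kg, standing upright on its socket. Origin: centre of the socket's mouth (underside); z: socket axis, from mouth up through hub; x: along the arm to the handle. Socket: hexagonal outside, 37 mm across flats, 42 over corners, to z=31, then round 38 mm to z=46. Hex cavity 30.2 mm across flats, 31 mm deep; flats face y and every 60 degrees from it.
- crank_hub (a point): Middle of the square steel hub on the crank's axis above the arm, for gripping: 26 x 26 mm, sides along the crank's x and y, from z=56 to z=86 (this point: z=71). The arm under it is a flat bar 20 mm wide (y), z=46..56, from x=-35 to x=82.
- crank_handle (a point): Point on the axis of the crank's upright black handle, 91 mm above the mouth plane, 70 mm from the socket axis (x=70). Handle: cylinder 22 mm dia., z=58..107, which spins freely on its own axis.
- machine: Green gauge stand, fixed: 270 mm deep (x), 240 wide (y), 143 high. Origin: on the bench, centred in y, 140 mm behind its front edge; x to its rear, z up; the front faces roughly to the robot's right. Its front face rises at 32 degrees from 30 mm high at x=-140 to 143 mm high at x=40, and carries the dial (180 mm dia.); behind is the flat top with a fixed clamp up to 179 mm high, centred at x=88.
- drive (a point): Centre of the dial and crank drive, on the floor of the guard tube (x=-50, y=0, z=86 mm of the stand). z: spindle axis, square to the sloping face, tilted 32 degrees from vertical towards the stand's front; x: up the slope; y: the stand's y. Crank fully home: its origin at this point, its z along this z. Spindle friction about 0.12 N m; it stays where it is left.
- guard_rim (a point): Centre of the guard tube's open end, 36 mm up the spindle axis from the drive point. Steel tube, inside dia. 46 mm, outside 55 mm. The seated crank turns the needle with it, one to one, with about 9 degrees of play each way in the fit, and rocks on the hex by about 5 degrees; winding may cock or lift it a few mm, and a push on the hub sends it home again.
- hex_top (a point): Top of the steel hex inside the guard, 29 mm up the spindle axis: hex 28 mm across flats, 20 mm high, topped by a hexagonal taper to 16 mm across flats. The hex's angle varies and is not reported: if the socket stops about 20 mm short of the floor it is out of phase; turn it (60 degrees at most) until it drops on.
- needle_tip (a point): Tip of the dark needle on the dial, 88 mm from the spindle axis, 5 mm above the face. It starts pointing nearly straight down the slope (towards the front), 0.1 to 0.6 rad clockwise from an end stop at straight down, and can turn only clockwise (looking down on the dial) from that stop, 6.6 rad in all.
- index_tip (a point): Tip of the black index clip on the dial's rim, a block 14 x 16 x 12 mm outside the needle's path, which stays where it is set; its tip points inwards, 90 mm from the axis, so the needle passes 2 mm from it. It stands 2.2 to 5.8 rad clockwise from straight down the slope.
- tkey: Bystander: T-shaped steel key standing on a round foot 38 mm dia., crossbar 90 mm along x, 87 mm high. Not the crank. Origin: centre of underside.
- jar: Bystander: clear jar with black lid, 72 mm dia., 85 mm high. Origin: centre of underside.
- weight: Bystander: steel calibration weight, 50 mm dia., 64 mm high. Origin: centre of underside.
Things that resemble listed ones, but are neither listed nor needed, are in the scene too. Leave any red look-alike of the crank alone.

How it is judged:
By the outcome, as a careful person would: the job done as asked, in the order asked, and still so for the second after the job is handed in, with the robot touching nothing.
It also fails if it takes over 67 s, if anything falls off the work surface, if the arm or the gripper's body presses on something with over 40 N, if the wrist force passes 120 N, or if a joint passes its speed limit or range.

### The arm

A 6-joint arm with a two-finger parallel gripper is mounted at the origin on the work surface. World frame = base frame: x ahead of the robot, y to its left, z up, the work surface at z = 0. Lengths are in mm, angles in rad, forces in N, time in s.
With the tool pointing down it reaches from about 350 to 875 mm from the base axis. Payload 4.2 kg.
Tool frame: the origin (TCP) lies midway between the tips of the shut fingers; the grasp point (between the pads) lies 19 mm behind it; z points along the fingers, y is the line along which they close (so a half turn about z gives the same grasp; the last joint's range is limited). The gripper opens to 85 mm and grips with 20 to 120 N. Pads are 22 mm wide; open, the fingers measure 114 mm over their backs; the gripper's body (76 mm by 85 mm) begins 54 mm behind the grasp point. The pads swing forward as they close: fully open they stand 13 mm farther back than shut.
Start: joints at [-0.88, 0.385, 0.008, 0, -1.194, -0.259], TCP at [261.579, -567.605, 231.312] pointing down, gripper open.
Joint ranges: [-3.14, 3.14], [-1.21, 2.06], [-1.07, 1.41], [-3.16, 2.05], [-2.99, -0.16], [-3.1, 3.1]. Speed limits (rad/s): [2.79, 2.79, 3.14, 3.14, 3.14, 3.14].

### API

Orientations are given as a unit quaternion [x, y, z, w].
In Python, from bench import read_state, get_image, job_done gives the robot as it stands.
- The arm moves only by the tool servo_tool, never from a script. Its arguments are lists of equal length, an entry for each row: "rotation": the turn, a rotation vector about the world's x, y, z scaled (see below), a list of three; "slide": the shift along the world's x, y, z scaled (see below), a list of three; "grip": the opening, from -1 (shut) to 1 (fully open). In form: {"rotation": [[rx, ry, rz], ...], "slide": [[tx, ty, tz], ...], "grip": [grip, ...]}. A call has 1 to 8 rows; each row is the pose to reach, as a shift and turn from the pose commanded when the call began, turning the shorter way round; what a row does not reach only later rows make up. The controller multiplies each number of a shift by 0.2 m and each number of a turn by 360 degrees. A row lasts 1/8 s, in which the tool goes at most 62.5 mm and 10.7 degrees, less where a joint would pass 70% of its speed; a pose out of reach is approached as far as the arm can. A call with a number of a shift or a turn outside -1 to 1 is refused whole. A call with a gripper value outside its range is refused whole. The fingers move at their own pace and stop on an object; the grip force is fixed at half the most. Time passes only in rows, so rows that repeat a pose let the fingers close. It gives the time, the measured TCP pose, the force, the opening and the grip force at its end, in the units of the state.
- read_state(): the state, without advancing time (a new reading comes with each control period).
- get_image(name): name is "side" or "top" or "wrist"; returns a dict with "image" (384x512x3 uint8, red, green, blue), "depth" (384x512 float32, mm along the optical axis (not along the pixel's ray), 0 where there is no reading), "camera_matrix" (3x3 intrinsics, pixels), "k1" (the pictures are not rectified: a ray, as slopes to the right and down, at radius r is drawn at 1 + k1 r^2 times it, then the intrinsics apply), "rvec" (rotation vector, rad) and "tvec" (3), from world to camera coordinates, as OpenCV has them; the wrist camera has in their place "hand_eye" (4x4, takes a point from camera to tool coordinates, whose origin is the TCP and whose axes are the flange's). Camera axes: x right, y down, z forward; pixel columns grow to the right and rows downward; lengths in mm; the calibration is good to about 2 mm. A picture is of the moment at which its call begins: read the wrist's pose just before it.
- job_done(): hands the job in; it is judged then, once.
The state is a dict: "clock": time; "joints": joint angles; "joint_vel": joint speeds; "joint_efforts": joint torques, N m; "position": TCP position; "ee_rot": TCP orientation; "contact_force": force on the tool from outside, world axes, zero at the start; "wrist_torque": the same for the moment, N m; "gripper_width": finger opening in mm; "grasp_force": force on a finger pad.
Only numpy, scipy, OpenCV 4.12 (cv2) and the standard library are available. Lean on these libraries where they do the work, as an engineer would, in place of code of your own. Each camera call takes 0.05 s, during which the arm holds its last target. There are 200 camera calls.

## Working session

There is one attempt and no reset: what is moved stays moved. The work goes in short steps, Python scripts to look and compute and a tool call to move; the robot and the scene stay as the last step left them, time stands still between calls to the robot, and variables do not carry over. Pictures are saved under pics/ and viewed, at most 10 in all, crops included, and the job is handed in when it is done.

Besides the shell and the picture viewer there is one more tool, called after "Emit:" as name(argument=value, ...), one argument or row to a line, values as JSON. servo_tool: Moves the arm, as the interface text tells. Shifts and turns lie within -1 to 1; 1 stands for 0.2 m of shift or 360 degrees of turn. Its arguments: {"type":"object","properties":{"rotation":{"type":"array","items":{"type":"array","items":{"type":"number","minimum":-1,"maximum":1}}},"slide":{"type":"array","items":{"type":"array","items":{"type":"number","minimum":-1,"maximum":1}}},"grip":{"type":"array","items":{"type":"number"}}},"required":["rotation","slide","grip"]}

```bash
ls; mkdir -p pics; cat > h.py <<'E'
import numpy as np, cv2, pickle
from bench import read_state, get_image, job_done
from scipy.spatial.transform import Rotation as R
def snap(n):
    s=read_state(); d=get_image(n); d['state']=s
    if n=='wrist':
        H=np.array(d['hand_eye']); Rt=R.from_quat(s['ee_rot']).as_matrix()
        d['Rcw']=Rt@H[:3,:3]; d['o']=Rt@H[:3,3]+np.array(s['position'])
    else:
        Rm=cv2.Rodrigues(np.array(d['rvec'],float))[0]; d['Rcw']=Rm.T; d['o']=-Rm.T@np.array(d['tvec'],float).ravel()
    return d
def ray(d,u,v):
    K=np.array(d['camera_matrix'],float)
    p=cv2.undistortPoints(np.array([[[u,v]]],float),K,np.array([d['k1'],0,0,0.]))[0,0]
    return np.array([p[0],p[1],1.])
def depthpt(d,u,v,r=1):
    z=d['depth'][int(v)-r:int(v)+r+1,int(u)-r:int(u)+r+1]; z=np.median(z[z>0]) if (z>0).any() else np.nan
    return d['Rcw']@(ray(d,u,v)*z)+d['o']
def planept(d,u,v,n,p0):
    r=d['Rcw']@ray(d,u,v); return d['o']+r*(np.dot(n,np.array(p0)-d['o'])/np.dot(n,r))
def proj(d,P):
    c=d['Rcw'].T@(np.array(P,float)-d['o']); x=c[:2]/c[2]; x=x*(1+d['k1']*(x@x)); K=np.array(d['camera_matrix']); return K[0,0]*x[0]+K[0,2],K[1,1]*x[1]+K[1,2]
def cloud(d):
    h,w=d['depth'].shape; u,v=np.meshgrid(np.arange(w),np.arange(h))
    p=cv2.undistortPoints(np.stack([u,v],-1).reshape(-1,1,2).astype(float),np.array(d['camera_matrix'],float),np.array([d['k1'],0,0,0.]))[:,0]
    q=np.c_[p,np.ones(len(p))]*d['depth'].reshape(-1,1); return (q@d['Rcw'].T+d['o']).reshape(h,w,3)
def save(d,name,crop=None,s=1):
    im=d['image'][:,:,::-1]
    if crop: im=im[crop[1]:crop[3],crop[0]:crop[2]]
    cv2.imwrite('pics/'+name,cv2.resize(im,None,fx=s,fy=s,interpolation=cv2.INTER_CUBIC))
def keep(d,f): pickle.dump(d,open(f,'wb'))
def load(f): return pickle.load(open(f,'rb'))
E
python3 - <<'E'
from h import *
a=snap('top');b=snap('side');keep(a,'top.pkl');keep(b,'side.pkl')
cv2.imwrite('pics/a.png',a['image'][:,:,::-1]);cv2.imwrite('pics/b.png',b['image'][:,:,::-1])
print(a['o'],b['o'],a['camera_matrix'],read_state())
E
```

```text
pics
[ 373.88315418 -116.96422355 1379.33375807] [ 14.93390256 614.44059511 715.4943972 ] [[443.38547521   0.         258.19608941]
 [  0.         443.38547521 183.20556883]
 [  0.           0.           1.        ]] {'clock': 0.1, 'joints': array([-8.80367770e-01,  3.85492759e-01,  6.82365386e-03, -4.25604492e-04,
       -1.19400589e+00, -2.58581649e-01]), 'joint_vel': array([ 0.00046094, -0.00193605,  0.00269989,  0.001198  ,  0.00192299,
       -0.00190698]), 'joint_efforts': array([-2.30552787e-04, -3.93321133e+01,  1.88928330e+01,  4.19793203e+00,
       -2.60793771e-03,  5.01860185e-06]), 'position': array([ 261.3953224 , -567.16799565,  230.34839602]), 'ee_rot': array([-2.14172769e-01,  9.76795323e-01,  9.25930906e-04, -2.53233095e-04]), 'contact_force': array([-0.03895048,  0.02390101, -0.0353789 ]), 'wrist_torque': array([-0.02718811,  0.05938529,  0.0022999 ]), 'grasp_force': 0.0, 'gripper_width': 85.2904896983339}
```

View pics/a.png

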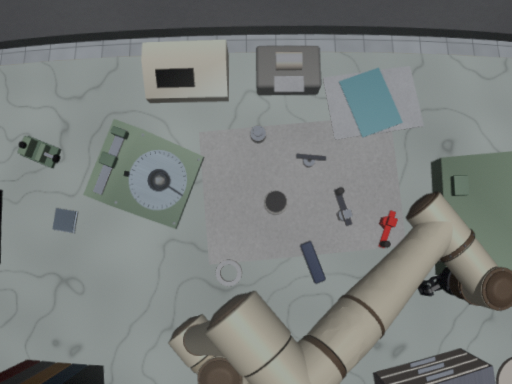

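View pics/b.png

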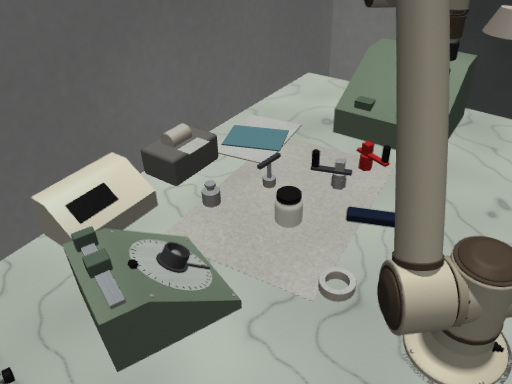

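The top view shows the crank candidates: the steel one at about (343,207), the red look-alike at (387,230), and the T-key at (311,158). The steel one with the black handle fits the description. The stand is at (145,175), the jar at (276,202) and the weight at (258,134). An enlarged crop should confirm this.

```bash
python3 - <<'E'
from h import *
a=load('top.pkl');b=load('side.pkl')
f=lambda d,x,y,w,h,s:cv2.resize(d['image'][y:y+h,x:x+w,::-1],None,fx=s,fy=s,interpolation=cv2.INTER_CUBIC)
A=f(a,80,115,130,120,3); A=cv2.resize(a['image'][115:235,80:210,::-1],(390,360),interpolation=cv2.INTER_CUBIC)
B=cv2.resize(a['image'][170:260,310:410,::-1],(400,360),interpolation=cv2.INTER_CUBIC)
cv2.imwrite('pics/c.png',np.hstack([A,B]))
C=cloud(a)
for n,(u,v) in dict(hub=(345,215),handle=(340,190),arm=(342,203),jar=(276,202),wt=(258,134),tk=(311,158),top=(108,165),guard=(158,180),dial=(150,160)).items(): print(n,depthpt(a,u,v,0).round(1))
p=C[165:235,325:370].reshape(-1,3)
for lo,hi in((40,66),(66,95),(95,115)):
    q=p[(p[:,2]>lo)&(p[:,2]<hi)]; print(lo,len(q),q.mean(0).round(1),np.ptp(q,axis=0).round(1))
# stand: fit slope
q=C[115:235,80:210].reshape(-1,3); t=q[(abs(q[:,2]-143)<4)]; print('top',len(t),t.mean(0))
E
```

```text
hub [ 428.4 -358.6   81.8]
handle [ 499.7 -341.   109.4]
arm [ 465.7 -355.3   56. ]
jar [ 469.  -156.    85.2]
wt [ 678.2 -105.2   61.6]
tk [ 599.1 -262.2   81.3]
top [570.7 317.3 176.1]
guard [535.  188.2 107.7]
dial [594.6 213.3 108.2]
40 193 [ 449.4 -356.    53.2] [108.9  51.8  24.1]
66 97 [ 442.3 -359.3   83.2] [86.3 49.  26.4]
95 46 [ 498.3 -341.8  104.8] [20.8 19.3 14.2]
top 1506 [580.00516173 312.24625982 142.07141341]
```

View pics/c.png

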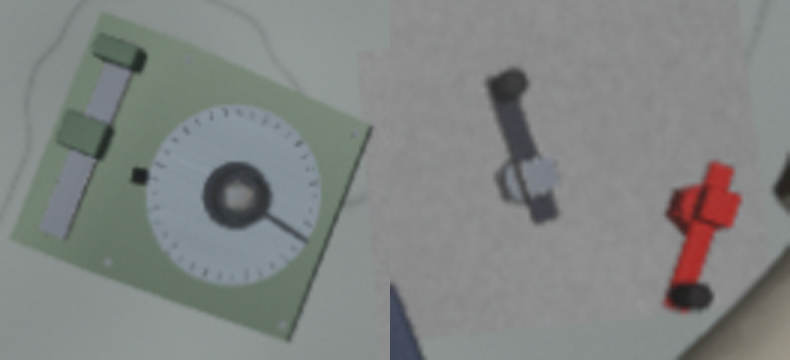

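The crop confirms it: the grey steel crank has its hub at about (347,214) and its handle at about (340,190). On the dial, the needle tip is at about (183,196), the index clip tip at about (129,174) and the guard at (158,180).

```bash
cat > stand.py <<'E'
from h import *
E
python3 - <<'E'
from h import *
a=load('top.pkl');b=load('side.pkl')
from scipy.optimize import least_squares
def fit(C,P0):
    # dial plane points: near expected
    q=C.reshape(-1,3); n=None
    q=q[np.isfinite(q).all(1)&(q[:,2]>40)&(q[:,2]<135)&(np.linalg.norm(q[:,:2]-P0,axis=1)<100)]
    best=0;rng=np.random.default_rng(0)
    for _ in range(400):
        s=q[rng.choice(len(q),3,False)]; m=np.cross(s[1]-s[0],s[2]-s[0]); m/=np.linalg.norm(m); m*=np.sign(m[2])
        if abs(m[2]-np.cos(np.radians(32)))>.06: continue
        k=(abs((q-s[0])@m)<2.5)
        if k.sum()>best: best=k.sum();K=k
    c=q[K].mean(0); m=np.linalg.svd(q[K]-c)[2][2]; m*=np.sign(m[2]); return c,m,best
for nm,d in(('top',a),('side',b)):
    C=cloud(d); c,m,k=fit(C,np.array([550,200]))
    print(nm,k,c.round(1),m.round(3),'tilt',np.degrees(np.arccos(m[2])).round(1),'yaw(stand x)',np.degrees(np.arctan2(-m[1],-m[0])).round(1))
# guard rim from points above plane
    q=C.reshape(-1,3); h=(q-c)@m; r=np.linalg.norm(q[:,:2]-[540,195],axis=1)
    s=q[(h>28)&(h<45)&(r<70)]; print('rim pts',len(s),s.mean(0).round(1),(s.min(0)+s.max(0)).round(1)/2,((s-c)@m).mean())
# top-edges yaw from corners: four corners of slope in top img
x=np.array([-np.nan])
P=lambda u,v:(80+u/3,115+v/3)
for u,v,z in((372,126,30),(290,341,30),(100,14,143),(11,238,143)):
    print(planept(a,*P(u,v),[0,0,1],[0,0,z]).round(1))
E
```

```text
top 1968 [549.4 197.8  90.2] [-0.179 -0.495  0.85 ] tilt 31.7 yaw(stand x) 70.1
rim pts 113 [531.7 178.7 115.2] [531.25 179.05 115.1 ] 33.94615024446443
side 2703 [537.6 210.9  97.7] [-0.191 -0.495  0.848] tilt 32.0 yaw(stand x) 68.8
rim pts 205 [532.1 180.7 116.7] [533.15 178.65 116.9 ] 32.110837807724536
[615.   63.2  30. ]
[394.2 146.7  30. ]
[710.8 318.5 143. ]
[491.4 400.8 143. ]
```

```bash
cat > stand.py <<'E'
from h import *
psi=np.radians(69.3); t=np.radians(32)
def frame(D=(537.0,190.2,86)):
    xs=np.array([np.cos(psi),np.sin(psi),0]); z=np.cos(t)*np.array([0,0,1.])-np.sin(t)*xs
    x=np.cos(t)*xs+np.sin(t)*np.array([0,0,1.]); return np.array(D,float),x,np.cross(z,x),z
def cw(P,D=(537.0,190.2,86)):
    D,x,y,z=frame(D); q=np.array(P)-D; a=np.arctan2(q@y,q@x); # ccw angle from up
    return (np.pi-a)%(2*np.pi), np.hypot(q@x,q@y), q@z   # cw from straight down
E
python3 - <<'E'
from stand import *
a=load('top.pkl');b=load('side.pkl')
D,x,y,z=frame(); print(x,y,z, D+36*z, proj(a,D+36*z), proj(b,D+36*z))
for n,(u,v,h) in dict(needle=(182.7,195.7,5),index=(129.3,174.3,6)).items():
    P=planept(a,u,v,z,D+h*z); print(n,P.round(1),cw(P))
hb=planept(a,347.5,214,[0,0,1],[0,0,86]); hd=planept(a,340,190.5,[0,0,1],[0,0,107]); print(hb,hd,np.linalg.norm((hd-hb)[:2]),np.degrees(np.arctan2(*(hd-hb)[1::-1])))
s=a['state']; print(R.from_quat(s['ee_rot']).as_matrix().round(3))
E
```

```text
[0.29976367 0.79330153 0.52991926] [-0.93544403  0.35347484  0.        ] [-0.18731313 -0.49570981  0.8480481 ] [530.25672735 172.35444675 116.52973146] (np.float64(162.61665458848205), np.float64(181.189239742889)) (np.float64(179.89682343332748), np.float64(248.81225660493504))
needle [493.9 126.   44.8] (np.float64(0.20222540796965838), np.float64(87.47373091168558), np.float64(5.0000000000000515))
index [548.5 265.4 139.6] (np.float64(2.970329534462837), np.float64(92.87673067874148), np.float64(6.00000000000007))
[ 431.07314639 -365.34428872   86.        ] [ 498.49453757 -341.38316107  107.        ] 71.55263536457753 19.564885000342766
[[-0.908 -0.418 -0.001]
 [-0.418  0.908  0.002]
 [ 0.     0.002 -1.   ]]
```

Emit:
servo_tool(
  rotation=[
    [0, 0, -0.014],
    [0, 0, -0.014],
    [0, 0, -0.014],
    [0, 0, -0.014],
    [0, 0, -0.014],
    [0, 0, -0.014],
    [0, 0, -0.014],
  ],
  slide=[
    [0.2, 0.25, 0],
    [0.4, 0.5, -0.05],
    [0.6, 0.75, -0.1],
    [0.8, 1, -0.15],
    [0.84, 1, -0.15],
    [0.84, 1, -0.15],
    [0.84, 1, -0.15],
  ],
  grip=[1, 1, 1, 1, 1, 1, 1],
)

```text
clock: 0.98
position: [428.9, -368.5, 201.3]
ee_rot: [-0.17, 0.985, 0.0, -0.0]
contact_force: [-0.2, -0.2, 0.1]
gripper_width: 85.4
grasp_force: 0.0
```

```bash
python3 - <<'E'
from h import *
w=snap('wrist');keep(w,'w1.pkl');save(w,'d.png')
s=w['state'];print(s['clock'],s['position'].round(1),s['joints'].round(3),w['hand_eye'])
C=cloud(w)
q=C.reshape(-1,3);q=q[np.isfinite(q).all(1)]
near=np.linalg.norm(q[:,:2]-[445,-360],axis=1)<80
for lo,hi in((50,59),(80,90),(101,111)):
    k=q[near&(q[:,2]>lo)&(q[:,2]<hi)];
    if len(k)>20: print(lo,len(k),k.mean(0).round(1),cv2.minAreaRect(k[:,:2].astype(np.float32)))
E
```

```text
0.975 [ 428.9 -368.5  201.3] [-0.423  0.308 -0.186  0.    -1.077 -0.805] [[-6.84755786e-04 -9.55948647e-01 -2.93533159e-01  7.48171328e+01]
 [ 9.99999544e-01 -4.59188921e-04 -8.37365180e-04 -9.02333655e-01]
 [ 6.65690937e-04 -2.93533598e-01  9.55948526e-01 -1.41432403e+02]
 [ 0.00000000e+00  0.00000000e+00  0.00000000e+00  1.00000000e+00]]
50 1479 [ 449.6 -361.7   54.6] ((450.9411926269531, -361.35333251953125), (103.5628890991211, 22.437664031982422), 17.04484748840332)
80 1156 [ 441.5 -364.2   84.7] ((461.70166015625, -356.69342041015625), (83.41141510009766, 25.561420440673828), 18.946561813354492)
101 520 [ 500.1 -345.4  104.9] ((501.52606201171875, -345.0924072265625), (21.552993774414062, 21.20278549194336), 67.51763153076172)
```

View pics/d.png

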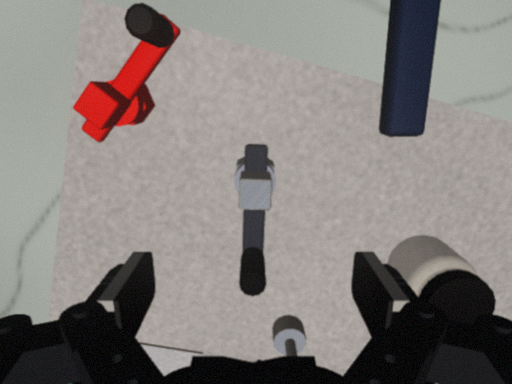

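The wrist view shows the steel crank centred in the frame, with the hub's top face at about (255,193) and the handle at about (253,275). The red look-alike is at upper left and the jar at right, both clear of the fingers.

```bash
python3 - <<'E'
from h import *
w=load('w1.pkl')
print(planept(w,255.5,193,[0,0,1],[0,0,86]), depthpt(w,255,193))
C=cloud(w);q=C[170:215,225:285].reshape(-1,3);k=q[(q[:,2]>82)&(q[:,2]<90)];print(k.mean(0),cv2.minAreaRect(k[:,:2].astype(np.float32)))
print(R.from_quat(w['state']['ee_rot']).as_matrix().round(3))
E
```

```text
[ 433.00340458 -366.08341864   86.        ] [ 433.33922124 -366.38041046   85.29961653]
[ 434.2707021  -366.43898623   84.75255127] ((434.60504150390625, -365.9873352050781), (26.132043838500977, 25.556598663330078), 18.997846603393555)
[[-0.942 -0.336 -0.   ]
 [-0.336  0.942  0.   ]
 [ 0.     0.    -1.   ]]
```

Emit:
servo_tool(
  rotation=[
    [0, 0, 0.029],
    [0, 0, 0.058],
    [0, 0, 0.087],
    [0, 0, 0.116],
    [0, 0, 0.145],
    [0, 0, 0.174],
    [0, 0, 0.203],
    [0, 0, 0.232],
  ],
  slide=[
    [0.023, 0.006, 0],
    [0.023, 0.006, 0],
    [0.023, 0.006, 0],
    [0.023, 0.006, 0],
    [0.023, 0.006, 0],
    [0.023, 0.006, 0],
    [0.023, 0.006, 0],
    [0.023, 0.006, 0],
  ],
  grip=[1, 1, 1, 1, 1, 1, 1, 1],
)

```text
clock: 2.02
position: [433.1, -367.7, 201.5]
ee_rot: [0.785, -0.62, 0.0, -0.0]
contact_force: [0.3, -0.6, -0.5]
gripper_width: 85.4
grasp_force: 0.0
```

Emit:
servo_tool(
  rotation=[
    [0, 0, 0.029],
    [0, 0, 0.058],
    [0, 0, 0.087],
    [0, 0, 0.116],
    [0, 0, 0.145],
    [0, 0, 0.174],
    [0, 0, 0.203],
    [0, 0, 0.232],
  ],
  slide=[
    [0, 0, 0],
    [0, 0, 0],
    [0, 0, 0],
    [0, 0, 0],
    [0, 0, 0],
    [0, 0, 0],
    [0, 0, 0],
    [0, 0, 0],
  ],
  grip=[1, 1, 1, 1, 1, 1, 1, 1],
)

```text
clock: 3.02
position: [433.1, -367.7, 201.5]
ee_rot: [0.998, 0.06, 0.0, 0.0]
contact_force: [0.0, -0.6, 0.1]
gripper_width: 85.6
grasp_force: 0.0
```

Emit:
servo_tool(
  rotation=[
    [0, 0, 0.029],
    [0, 0, 0.034],
    [0, 0, 0.034],
    [0, 0, 0.034],
    [0, 0, 0.034],
    [0, 0, 0.034],
  ],
  slide=[
    [0, 0, 0],
    [0, 0, -0.2],
    [0, 0, -0.4],
    [0, 0, -0.4],
    [0, 0, -0.4],
    [0, 0, -0.4],
  ],
  grip=[1, 1, 1, 1, 1, 1],
)

```text
clock: 3.78
position: [435.1, -367.3, 123.4]
ee_rot: [0.986, 0.165, 0.002, 0.001]
contact_force: [-0.5, -0.6, -0.7]
gripper_width: 85.4
grasp_force: 0.0
```

```bash
python3 - <<'E'
from h import *
s=read_state();print(s['position'],s['joints'].round(3),R.from_quat(s['ee_rot']).as_matrix().round(3))
E
```

```text
[ 435.1278869  -367.3239496   123.37523373] [-4.160e-01  3.900e-01 -2.800e-01  1.000e-03 -8.960e-01  2.318e+00] [[ 0.946  0.325  0.003]
 [ 0.325 -0.946 -0.002]
 [ 0.003  0.003 -1.   ]]
```

Emit:
servo_tool(
  rotation=[
    [0, 0, 0],
    [0, 0, 0],
    [0, 0, 0],
    [0, 0, 0],
    [0, 0, 0],
    [0, 0, 0],
    [0, 0, 0],
    [0, 0, 0],
  ],
  slide=[
    [-0.003, 0.004, -0.15],
    [-0.003, 0.004, -0.32],
    [-0.003, 0.004, -0.32],
    [-0.003, 0.004, -0.32],
    [-0.003, 0.004, -0.32],
    [-0.003, 0.004, -0.32],
    [-0.003, 0.004, -0.32],
    [-0.003, 0.004, -0.32],
  ],
  grip=[1, 1, 1, -1, -1, -1, -1, -1],
)

```text
clock: 4.78
position: [434.0, -365.9, 58.4]
ee_rot: [0.986, 0.165, 0.001, 0.001]
contact_force: [-0.8, 1.3, 5.5]
gripper_width: 25.4
grasp_force: 59.3
```

Emit:
servo_tool(
  rotation=[
    [0, 0, 0],
    [0, 0, 0],
    [0, 0, 0],
  ],
  slide=[
    [0, 0, 0],
    [0, 0, 0],
    [0, 0, 0],
  ],
  grip=[-1, -1, -1],
)

```text
clock: 5.15
position: [434.1, -365.9, 58.5]
ee_rot: [0.986, 0.165, 0.001, 0.001]
contact_force: [-1.8, 1.1, 5.8]
gripper_width: 25.0
grasp_force: 59.3
```

Emit:
servo_tool(
  rotation=[
    [0, 0, 0],
    [0, 0, 0],
    [0, 0, 0],
    [0, 0, 0],
    [0, 0, 0],
    [0, 0, 0],
  ],
  slide=[
    [0, 0, 0.2],
    [0, 0, 0.45],
    [0, 0, 0.7],
    [0, 0, 0.9],
    [0, 0, 0.9],
    [0, 0, 0.9],
  ],
  grip=[-1, -1, -1, -1, -1, -1],
)

```text
clock: 5.9
position: [432.5, -364.7, 235.3]
ee_rot: [0.986, 0.165, -0.001, -0.002]
contact_force: [0.0, -0.5, -4.4]
gripper_width: 25.0
grasp_force: 60.0
```

```bash
python3 - <<'E'
from stand import *
from scipy.optimize import least_squares
D,x,y,z=frame()
for nm in('top','side'):
    d=load(nm+'.pkl'); im=d['image'].astype(int); C=cloud(d)
    q=C-D; r=np.hypot(q@x,q@y); h=q@z
    hsv=cv2.cvtColor(d['image'],cv2.COLOR_RGB2HSV)
    cu,cv_=proj(d,D)
    # radial edges in dial plane: sample rays, find green->white transition
    pts=[]
    g=im[:,:,1]-im[:,:,2]  # green minus blue
    g=cv2.GaussianBlur(g.astype(np.float32),(0,0),.7)
    for a in np.radians(np.arange(0,360,4)):
        rr=np.arange(75,108,.5); uv=np.array([proj(d,D+ri*(np.cos(a)*x+np.sin(a)*y)) for ri in rr]).astype(np.float32)
        val=cv2.remap(g,uv[:,0].reshape(1,-1),uv[:,1].reshape(1,-1),cv2.INTER_LINEAR)[0]
        gr=np.gradient(val); i=gr.argmax()
        if gr[i]>.6: pts.append([rr[i]*np.cos(a),rr[i]*np.sin(a)])
    pts=np.array(pts)
    f=least_squares(lambda p:np.hypot(pts[:,0]-p[0],pts[:,1]-p[1])-p[2],[0,0,90],loss='soft_l1')
    print(nm,len(pts),f.x.round(2),np.median(abs(f.fun)).round(2))
    k=(r<80)&(r>35)&(abs(h)<8); print('plane h',np.median(h[k]))
    # rim: high points
    e=(r<45)&(h>25)&(h<45)&(C[:,:,2]>0); P=q[e]; print('rim',e.sum(),np.c_[P@x,P@y].mean(0).round(1),'range',np.ptp(P@x).round(1),np.ptp(P@y).round(1),((P@x).max()+(P@x).min())/2,((P@y).max()+(P@y).min())/2, np.median(P@z))
s=read_state();print(s['position'],s['grasp_force'],s['gripper_width'],s['contact_force'])
E
```

```text
top 90 [ 3.51 -0.46 89.84] 0.5
plane h -2.0001553922240296
rim 116 [4.7 0.9] range 51.4 53.5 4.578569994072778 0.1816267588036542 31.963252995203785
side 88 [ 5.41 -1.18 90.78] 0.79
plane h -0.15178922183759974
rim 276 [6.8 1. ] range 55.0 52.7 5.208581510515131 -0.7977277949812187 30.32704208878893
[ 432.53304635 -364.6801175   235.28183339] 59.99842822551727 24.965711745852506 [ 0.01311539 -0.52761345 -4.421688  ]
```

Emit:
servo_tool(
  rotation=[
    [0, 0, 0],
    [0, 0, 0],
    [0, 0, 0],
    [0, 0, 0],
    [0, 0, 0],
  ],
  slide=[
    [0.05, 0.25, 0],
    [0.1, 0.5, 0],
    [0.15, 0.75, 0],
    [0.2, 1, 0],
    [0.2, 1, 0],
  ],
  grip=[-1, -1, -1, -1, -1],
)

```text
clock: 6.52
position: [472.9, -162.7, 235.0]
ee_rot: [0.986, 0.167, -0.002, -0.001]
contact_force: [-0.6, -0.8, -2.8]
gripper_width: 25.2
grasp_force: 60.4
```

Emit:
servo_tool(
  rotation=[
    [0.016, -0.006, 0],
    [0.032, -0.012, 0],
    [0.048, -0.018, 0],
    [0.064, -0.024, 0],
    [0.0831, -0.0314, 0],
    [0.0831, -0.0314, 0],
    [0.0831, -0.0314, 0],
  ],
  slide=[
    [0.03, 0.2, 0.05],
    [0.06, 0.4, 0.1],
    [0.1, 0.6, 0.1],
    [0.15, 0.8, 0.1],
    [0.2, 1, 0.1],
    [0.2, 1, 0.1],
    [0.2, 1, 0.1],
  ],
  grip=[-1, -1, -1, -1, -1, -1, -1],
)

```text
clock: 7.4
position: [513.1, 33.2, 255.9]
ee_rot: [0.949, 0.158, 0.137, -0.237]
contact_force: [0.3, 0.1, -2.5]
gripper_width: 24.9
grasp_force: 60.7
```

```bash
python3 - <<'E'
from stand import *
s=read_state();M=R.from_quat(s['ee_rot']).as_matrix();D,x,y,z=frame((539,193.7,87))
print(s['clock'],s['position'],s['joints'].round(3),M.round(3),z,s['grasp_force'])
print('need shift/200',((D+140*z)-s['position'])/200)
dR=np.cross(M[:,2],-z);print('rot/360',np.degrees(dR)/360)
E
```

```text
7.4 [513.05778742  33.17575269 255.9246815 ] [ 0.044  0.137 -0.172 -0.576 -1.098  2.082] [[ 0.913  0.365  0.185]
 [ 0.235 -0.837  0.494]
 [ 0.335 -0.407 -0.85 ]] [-0.18731313 -0.49570981  0.8480481 ] 60.69013595581055
need shift/200 [-0.00140813  0.45562437 -0.25098974]
rot/360 [ 0.00042514 -0.00035957 -0.00011628]
```

Emit:
servo_tool(
  rotation=[
    [0, 0, 0],
    [0, 0, 0],
    [0, 0, 0],
    [0, 0, 0],
    [0, 0, 0],
  ],
  slide=[
    [0, 0.2, -0.1],
    [0, 0.4, -0.2],
    [0, 0.455, -0.25],
    [0, 0.455, -0.25],
    [0, 0.455, -0.25],
  ],
  grip=[-1, -1, -1, -1, -1],
)

```text
clock: 8.02
position: [514.2, 124.4, 207.9]
ee_rot: [0.948, 0.158, 0.139, -0.238]
contact_force: [0.7, -0.7, -2.9]
gripper_width: 25.3
grasp_force: 60.7
```

```bash
python3 - <<'E'
from stand import *
a=snap('top');b=snap('side');w=snap('wrist')
for n,d in(('t2',a),('s2',b),('w2',w)): keep(d,n+'.pkl')
f=lambda d,x,y,w,h,s:cv2.resize(d['image'][y:y+h,x:x+w,::-1],(w*s,h*s),interpolation=cv2.INTER_CUBIC)
cv2.imwrite('pics/e.png',np.hstack([cv2.resize(f(b,110,180,130,130,3),(400,400)),cv2.resize(w['image'][:,:,::-1],(400,300)) if 0 else cv2.copyMakeBorder(cv2.resize(w['image'][:,:,::-1],(400,300)),0,100,0,0,0)]))
s=read_state();print(s['position'],s['joints'].round(3))
E
```

```text
[514.1201218  124.49708092 208.03042255] [ 0.243  0.165 -0.265 -0.594 -0.891  1.981]
```

View pics/e.png

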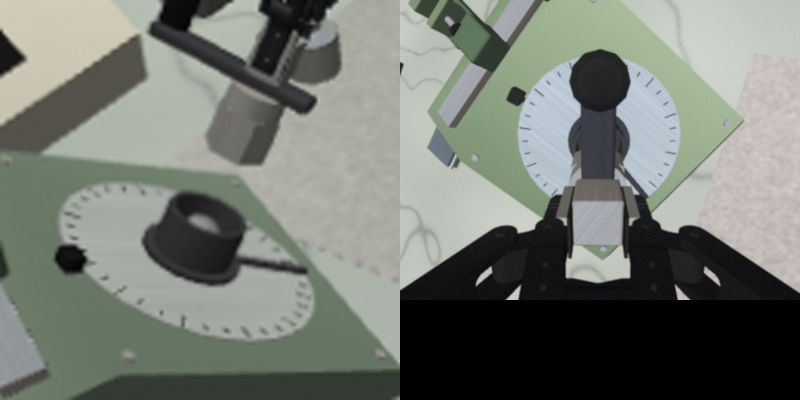

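The side crop shows the socket hanging above the guard, with the rim centre at about (177,249) in the full image. The wrist view shows the whole dial, so I'll fit its edge there.

```bash
cat >> stand.py <<'E'
from scipy.optimize import least_squares
def dialfit(d,D0,iters=2):
    D,x,y,z=frame(D0); im=d['image'].astype(np.float32); g=cv2.GaussianBlur(im[:,:,1]-im[:,:,2],(0,0),.8)
    for _ in range(iters):
        pts=[]
        for a in np.radians(np.arange(0,360,3)):
            rr=np.arange(78,104,.5); uv=np.array([proj(d,D+ri*(np.cos(a)*x+np.sin(a)*y)) for ri in rr]).astype(np.float32)
            if uv.min()<3 or uv[:,0].max()>508 or uv[:,1].max()>380: continue
            val=cv2.remap(g,uv[:,0].reshape(1,-1),uv[:,1].reshape(1,-1),cv2.INTER_LINEAR)[0]; gr=np.gradient(val); i=gr.argmax()
            if gr[i]>1: pts.append([rr[i]*np.cos(a),rr[i]*np.sin(a)])
        pts=np.array(pts); f=least_squares(lambda p:np.hypot(pts[:,0]-p[0],pts[:,1]-p[1])-p[2],[0,0,90],loss='soft_l1',f_scale=.5)
        D=D+f.x[0]*x+f.x[1]*y
    return D,f.x[2],len(pts),np.median(abs(f.fun))
E
python3 - <<'E'
from stand import *
w=load('w2.pkl');D0=(539,193.7,87)
for n in('w2','s2','t2'):
    d=load(n+'.pkl'); r=dialfit(d,D0); print(n,r)
    D,x,y,z=frame(r[0]); C=cloud(d); q=C-D; rr=np.hypot(q@x,q@y);h=q@z; k=(rr<80)&(rr>40)&(abs(h)<8); print('h',np.median(h[k]),'needle/cw n/a')
s=w['state'];M=R.from_quat(s['ee_rot']).as_matrix()
# check hub/handle in wrist camera: predicted
T=np.array(s['position']); o=T+58.5*M[:,2]
for nm,p in dict(hubtop=(0,0,86),handle=(70,0,107)).items():
    print(nm,proj(w,o+p[0]*M[:,0]-p[1]*M[:,1]-p[2]*M[:,2]))
b=load('s2.pkl'); print('side: mouth',proj(b,o),'rim',proj(b,frame(D0)[0]+36*frame(D0)[3]),'hubtop',proj(b,o-86*M[:,2]))
E
```

```text
w2 (array([540.90878484, 192.0508749 ,  86.45764039]), np.float64(89.75509148444372), 97, np.float64(0.2155590215173646))
h -0.3082773023426049 needle/cw n/a
s2 (array([540.52391926, 193.58754621,  87.27086393]), np.float64(90.3160273089797), 48, np.float64(0.6829205988591482))
h 1.0987165242826729 needle/cw n/a
t2 (array([538.24002507, 193.36157548,  86.6343207 ]), np.float64(90.40607689102801), 46, np.float64(0.38532558868801203))
h -0.8481592866752968 needle/cw n/a
hubtop (np.float64(249.40529113948799), np.float64(289.69457967933397))
handle (np.float64(247.78605067085806), np.float64(106.41595014769686))
side: mouth (np.float64(185.5721001901129), np.float64(228.74444035099225)) rim (np.float64(177.9305398527037), np.float64(249.04305853569656)) hubtop (np.float64(202.25808255333934), np.float64(191.00673814719985))
```

Emit:
servo_tool(
  rotation=[
    [0, 0, 0],
    [0, 0, 0],
    [0, 0, 0],
    [0, 0, 0],
    [0, 0, 0],
  ],
  slide=[
    [0.02, 0.05, -0.1],
    [0.039, 0.105, -0.195],
    [0.039, 0.105, -0.195],
    [0.039, 0.105, -0.195],
    [0.039, 0.105, -0.195],
  ],
  grip=[-1, -1, -1, -1, -1],
)

```text
clock: 8.8
position: [521.9, 146.0, 169.5]
ee_rot: [0.948, 0.159, 0.14, -0.238]
contact_force: [-0.1, 0.1, -3.2]
gripper_width: 25.3
grasp_force: 60.6
```

```bash
cat >> stand.py <<'E'
DD=(540,193.4,87.0)
def rep(off=58.5,target=None):
    s=read_state();M=R.from_quat(s['ee_rot']).as_matrix();D,x,y,z=frame(DD)
    o=s['position']+off*M[:,2]; q=o-D; print('t',round(s['clock'],2),'mouth in drive frame',(q@x).round(2),(q@y).round(2),(q@z).round(2),'F drive',[float((s['contact_force']@v).round(1)) for v in(x,y,z)],'j',s['joints'].round(2),'tilt err deg',np.degrees(np.cross(M[:,2],-z)).round(2),'handle cw deg',np.degrees(cw(o+70*M[:,0],o)[0]).round(1),'w',round(s['gripper_width'],1))
    print('  lateral corr/200',(-( (q@x)*x+(q@y)*y)/200).round(4),' -z*10mm/200',(-z*10/200).round(4)); return s
E
python3 - <<'E'
from stand import *
rep(); b=snap('side'); keep(b,'s3.pkl'); save(b,'f.png',(130,180,230,280),6)
E
```

```text
t 8.8 mouth in drive frame 0.75 0.08 38.31 F drive [-1.7, 0.1, -2.7] j [ 0.28  0.23 -0.29 -0.63 -0.8   2.01] tilt err deg [-0.    0.09  0.05] handle cw deg 230.3 w 25.3
  lateral corr/200 [-0.0008 -0.0031 -0.002 ]  -z*10mm/200 [ 0.0094  0.0248 -0.0424]
```

View pics/f.png

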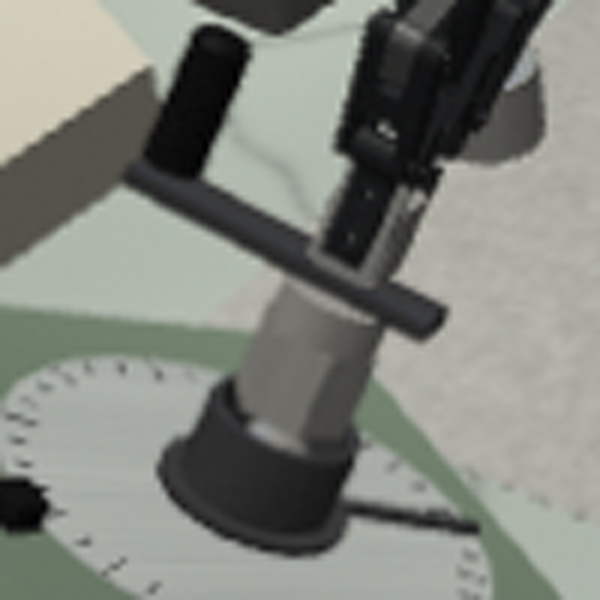

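```bash
python3 - <<'E'
from stand import *
b=load('s3.pkl');s=b['state'];M=R.from_quat(s['ee_rot']).as_matrix();o=s['position']+58.5*M[:,2]
D,x,y,z=frame(DD)
def crop(P): u,v=proj(b,P); return ((u-130)*6,(v-180)*6)
A=np.radians(np.arange(0,360,2))
def ext(c,r,x,y): p=np.array([crop(c+r*(np.cos(t)*x+np.sin(t)*y)) for t in A]); i,j=p[:,0].argmin(),p[:,0].argmax(); return p[i].round(0),p[j].round(0),np.array(crop(c)).round(0)
print('rim outer',ext(D+36*z,27.5,x,y)); print('base z0',ext(D,27.5,x,y))
X,Y=M[:,0],M[:,1]
print('sock z31',ext(o-31*M[:,2],20,X,Y)); print('bar ends',crop(o-51*M[:,2]-35*X),crop(o-51*M[:,2]+82*X)); print('round z46',ext(o-46*M[:,2],19,X,Y)); print('handle top',crop(o-107*M[:,2]+70*X))
E
```

```text
rim outer (array([209., 388.]), array([362., 439.]), array([286., 413.]))
base z0 (array([171., 477.]), array([323., 525.]), array([247., 501.]))
sock z31 (array([265., 309.]), array([377., 349.]), array([321., 329.]))
bar ends (np.float64(436.0495991260178), np.float64(326.89096471831715)) (np.float64(131.102795163505), np.float64(165.06883007701094))
round z46 (array([284., 272.]), array([391., 310.]), array([338., 291.]))
handle top (np.float64(222.92110994244513), np.float64(34.69813355982245))
```

Predicted and seen outlines agree to about 1 mm, so I'll push in gently.

Emit:
servo_tool(
  rotation=[
    [0, 0, 0],
    [0, 0, 0],
    [0, 0, 0],
    [0, 0, 0],
    [0, 0, 0],
  ],
  slide=[
    [0.004, 0.01, -0.023],
    [0.009, 0.022, -0.044],
    [0.012, 0.034, -0.066],
    [0.012, 0.034, -0.066],
    [0.012, 0.034, -0.066],
  ],
  grip=[-1, -1, -1, -1, -1],
)

```text
clock: 9.48
position: [523.8, 153.3, 155.0]
ee_rot: [0.948, 0.159, 0.138, -0.238]
contact_force: [-0.5, -0.5, -2.8]
gripper_width: 24.9
grasp_force: 60.6
```

```bash
python3 -c "
from stand import *
rep()"
```

```text
t 9.47 mouth in drive frame -0.69 1.0 22.14 F drive [-2.0, 0.3, -2.1] j [ 0.29  0.25 -0.29 -0.65 -0.78  2.03] tilt err deg [ 0.02 -0.02 -0.01] handle cw deg 230.3 w 24.9
  lateral corr/200 [0.0057 0.001  0.0018]  -z*10mm/200 [ 0.0094  0.0248 -0.0424]
```

Emit:
servo_tool(
  rotation=[
    [0, 0, 0],
    [0, 0, 0],
    [0, 0, 0],
    [0, 0, 0],
  ],
  slide=[
    [0.005, 0.01, -0.016],
    [0.008, 0.018, -0.03],
    [0.008, 0.018, -0.03],
    [0.008, 0.018, -0.03],
  ],
  grip=[-1, -1, -1, -1],
)

```text
clock: 9.98
position: [526.2, 156.4, 149.6]
ee_rot: [0.948, 0.158, 0.14, -0.238]
contact_force: [0.9, -3.6, 1.2]
gripper_width: 25.1
grasp_force: 61.5
```

```bash
python3 -c "
from stand import *
rep()"
```

```text
t 9.97 mouth in drive frame -0.36 -0.26 15.51 F drive [-2.0, -2.1, 2.6] j [ 0.29  0.26 -0.3  -0.65 -0.76  2.03] tilt err deg [0.04 0.09 0.06] handle cw deg 230.3 w 25.1
  lateral corr/200 [-0.0007  0.0019  0.001 ]  -z*10mm/200 [ 0.0094  0.0248 -0.0424]
```

Emit:
servo_tool(
  rotation=[
    [0, 0, 0],
    [0, 0, 0],
    [0, 0, 0],
    [0, 0, 0],
  ],
  slide=[
    [0.002, 0.008, -0.012],
    [0.004, 0.014, -0.024],
    [0.004, 0.014, -0.024],
    [0.004, 0.014, -0.024],
  ],
  grip=[-1, -1, -1, -1],
)

```text
clock: 10.48
position: [527.1, 158.6, 145.9]
ee_rot: [0.948, 0.159, 0.14, -0.237]
contact_force: [-1.9, -8.3, 8.4]
gripper_width: 25.6
grasp_force: 62.7
```

```bash
python3 -c "
from stand import *
rep()"
```

```text
t 10.47 mouth in drive frame -0.28 -0.37 11.17 F drive [-2.7, -1.2, 11.6] j [ 0.3   0.27 -0.3  -0.66 -0.76  2.04] tilt err deg [0.04 0.13 0.08] handle cw deg 230.2 w 25.6
  lateral corr/200 [-0.0013  0.0018  0.0007]  -z*10mm/200 [ 0.0094  0.0248 -0.0424]
```

Emit:
servo_tool(
  rotation=[
    [0.0026, 0.0069, -0.0118],
    [0.0052, 0.0138, -0.0236],
    [0.0078, 0.0207, -0.0354],
    [0.0104, 0.0276, -0.0472],
    [0.0104, 0.0276, -0.0472],
  ],
  slide=[
    [0, 0, 0],
    [0, 0, 0],
    [0, 0, 0],
    [0, 0, 0],
    [0, 0, 0],
  ],
  grip=[-1, -1, -1, -1, -1],
)

```text
clock: 11.1
position: [526.7, 159.9, 144.1]
ee_rot: [0.961, -0.009, 0.096, -0.259]
contact_force: [2.3, -0.3, -3.1]
gripper_width: 25.0
grasp_force: 60.7
```

```bash
python3 -c "
from stand import *
s=rep();M=R.from_quat(s['ee_rot']).as_matrix();print(s['wrist_torque']@M)
w=snap('wrist');keep(w,'w3.pkl');save(w,'g.png')"
```

```text
t 11.1 mouth in drive frame -0.3 0.52 9.0 F drive [-1.2, -2.3, -2.9] j [ 0.3   0.27 -0.3  -0.66 -0.75  1.69] tilt err deg [0.01 0.04 0.02] handle cw deg 250.3 w 25.0
  lateral corr/200 [0.0029 0.0003 0.0008]  -z*10mm/200 [ 0.0094  0.0248 -0.0424]
[-1.70758392  0.40683836 -0.05775514]
```

View pics/g.png

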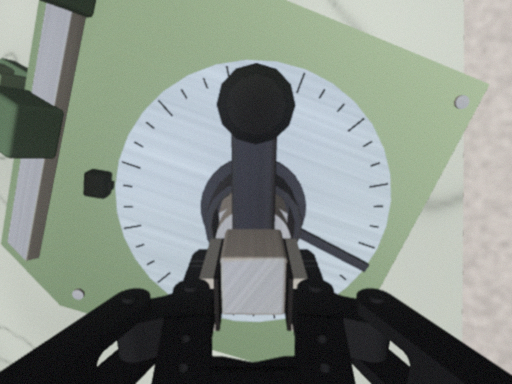

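The wrist view shows the needle tip at (367,268) and the clip at (112,184). The axial force vanished during the turn, so the socket has dropped into phase. Next I push it home.

Emit:
servo_tool(
  rotation=[
    [0, 0, 0],
    [0, 0, 0],
    [0, 0, 0],
    [0, 0, 0],
    [0, 0, 0],
  ],
  slide=[
    [0.004, 0.01, -0.016],
    [0.007, 0.018, -0.03],
    [0.007, 0.018, -0.03],
    [0.007, 0.018, -0.03],
    [0.007, 0.018, -0.03],
  ],
  grip=[-1, -1, -1, -1, -1],
)

```text
clock: 11.78
position: [527.9, 163.2, 138.2]
ee_rot: [0.961, -0.009, 0.095, -0.258]
contact_force: [4.0, -0.1, -5.1]
gripper_width: 25.0
grasp_force: 60.5
```

```bash
python3 -c "
from stand import *
s=rep();M=R.from_quat(s['ee_rot']).as_matrix();print(s['wrist_torque']@M)"
```

```text
t 11.78 mouth in drive frame -0.46 0.62 2.17 F drive [-1.6, -3.8, -5.0] j [ 0.3   0.28 -0.3  -0.66 -0.74  1.69] tilt err deg [0.03 0.01 0.01] handle cw deg 250.4 w 25.0
  lateral corr/200 [0.0036 0.0007 0.0012]  -z*10mm/200 [ 0.0094  0.0248 -0.0424]
[-1.97579239  0.95918767 -0.01673775]
```

Emit:
servo_tool(
  rotation=[
    [0, 0, 0],
    [0, 0, 0],
    [0, 0, 0],
    [0, 0, 0],
  ],
  slide=[
    [0.003, 0.005, -0.008],
    [0.005, 0.01, -0.017],
    [0.005, 0.01, -0.017],
    [0.005, 0.01, -0.017],
  ],
  grip=[-1, -1, -1, -1],
)

```text
clock: 12.28
position: [528.6, 164.8, 135.8]
ee_rot: [0.961, -0.008, 0.095, -0.258]
contact_force: [-0.3, -4.4, 3.0]
gripper_width: 25.2
grasp_force: 61.7
```

```bash
python3 -c "
from stand import *
s=rep()"
```

```text
t 12.28 mouth in drive frame -0.32 0.51 -0.83 F drive [-2.0, -1.3, 4.8] j [ 0.31  0.28 -0.3  -0.67 -0.74  1.69] tilt err deg [0.03 0.01 0.01] handle cw deg 250.3 w 25.2
  lateral corr/200 [0.0029 0.0004 0.0008]  -z*10mm/200 [ 0.0094  0.0248 -0.0424]
```

```bash
python3 - <<'E'
from stand import *
w=load('w3.pkl');D=dialfit(w,DD)[0];z=frame(D)[3];print(D)
for n,(u,v,h) in dict(needle=(367,267,5),index=(113,184,6)).items():
    P=planept(w,u,v,z,D+h*z); c=cw(P,D); print(n,np.degrees(c[0]),c)
E
```

```text
[540.88336774 192.05154685  86.40690264]
needle 8.871143920693024 (np.float64(0.154830669834372), np.float64(88.03903735051786), np.float64(4.999999999999986))
index 171.13202075345325 (np.float64(2.986817217739026), np.float64(88.81701103260174), np.float64(6.0000000000000355))
```

Emit:
servo_tool(
  rotation=[
    [0.0049, 0.0129, -0.0221],
    [0.0098, 0.0258, -0.0442],
    [0.0146, 0.0387, -0.0663],
    [0.0195, 0.0516, -0.0883],
    [0.0244, 0.0645, -0.1104],
    [0.0293, 0.0775, -0.1325],
    [0.0341, 0.0904, -0.1546],
    [0.039, 0.1033, -0.1767],
  ],
  slide=[
    [0, 0, 0],
    [0, 0, 0],
    [0, 0, 0],
    [0, 0, 0],
    [0, 0, 0],
    [0, 0, 0],
    [0, 0, 0],
    [0, 0, 0],
  ],
  grip=[-1, -1, -1, -1, -1, -1, -1, -1],
)

```text
clock: 13.28
position: [529.0, 165.2, 136.1]
ee_rot: [0.756, -0.593, -0.082, -0.263]
contact_force: [1.7, -3.9, 2.8]
gripper_width: 25.3
grasp_force: 61.4
```

```bash
python3 -c "
from stand import *
s=rep();M=R.from_quat(s['ee_rot']).as_matrix();print(s['wrist_torque']@M)"
```

```text
t 13.28 mouth in drive frame 0.4 0.31 -0.82 F drive [-1.1, -3.0, 3.9] j [ 0.31  0.28 -0.3  -0.67 -0.74  0.38] tilt err deg [-0.04  0.03  0.01] handle cw deg 325.5 w 25.3
  lateral corr/200 [ 0.0008 -0.0021 -0.0011]  -z*10mm/200 [ 0.0094  0.0248 -0.0424]
[-0.11508128  1.58257881 -0.27219046]
```

Smooth. Winding another 70° before looking.

Emit:
servo_tool(
  rotation=[
    [0.0049, 0.0129, -0.0221],
    [0.0098, 0.0258, -0.0442],
    [0.0146, 0.0387, -0.0663],
    [0.0195, 0.0516, -0.0883],
    [0.0244, 0.0645, -0.1104],
    [0.0293, 0.0775, -0.1325],
    [0.0364, 0.0964, -0.1649],
    [0.0364, 0.0964, -0.1649],
  ],
  slide=[
    [0, 0, 0],
    [0, 0, 0],
    [0, 0, 0],
    [0, 0, 0],
    [0, 0, 0],
    [0, 0, 0],
    [0, 0, 0],
    [0, 0, 0],
  ],
  grip=[-1, -1, -1, -1, -1, -1, -1, -1],
)

```text
clock: 14.28
position: [529.6, 165.2, 136.3]
ee_rot: [-0.28, 0.919, 0.218, 0.17]
contact_force: [1.9, -3.2, 2.6]
gripper_width: 25.2
grasp_force: 61.4
```

```bash
python3 - <<'E'
from stand import *
s=rep()
w=snap('wrist');t=snap('top');b=snap('side');keep(w,'w4.pkl');keep(t,'t4.pkl');keep(b,'s4.pkl')
B=cv2.resize(b['image'][200:300,110:230,::-1],(360,300),interpolation=cv2.INTER_CUBIC)
cv2.imwrite('pics/i.png',np.hstack([cv2.resize(w['image'][:,:,::-1],(400,300)),B]))
E
```

```text
t 14.28 mouth in drive frame 0.77 -0.28 -0.77 F drive [-0.6, -2.9, 3.4] j [ 0.3   0.28 -0.3  -0.67 -0.74 -0.84] tilt err deg [-0.07  0.11  0.05] handle cw deg 35.4 w 25.2
  lateral corr/200 [-0.0025 -0.0026 -0.002 ]  -z*10mm/200 [ 0.0094  0.0248 -0.0424]
```

View pics/i.png

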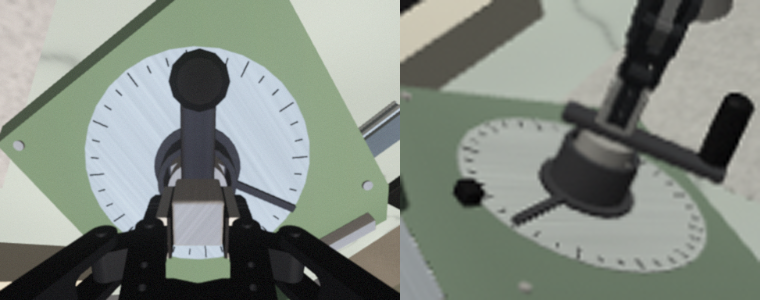

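The crank has carried the needle around. Its tip is at about (379,266) in the wrist view and (148,274) in the side view, just short of the clip at (138,264).

```bash
python3 - <<'E'
from stand import *
w=load('w4.pkl');b=load('s4.pkl')
for nm,d,L in(('w',w,[('needle',379,267,5)]),('side',b,[('needle',148,273.8,5),('index',137.5,263.5,6)])):
    D,r,n,e=dialfit(d,DD);z=frame(D)[3];print(nm,D.round(1),r,n)
    for n,u,v,h in L:
        c=cw(planept(d,u,v,z,D+h*z),D); print(n,np.degrees(c[0]).round(1),c[1].round(1))
E
```

```text
w [540.9 192.1  86.4] 89.7508485772771 113
needle 149.0 89.3
side [540.2 194.3  87.6] 90.1166268269352 43
needle 149.0 88.8
index 170.3 86.6
```

Emit:
servo_tool(
  rotation=[
    [0.0028, 0.0075, -0.0128],
    [0.0057, 0.015, -0.0257],
    [0.0085, 0.0225, -0.0385],
    [0.0113, 0.03, -0.0514],
    [0.0113, 0.03, -0.0514],
    [0.0113, 0.03, -0.0514],
  ],
  slide=[
    [0, 0, 0],
    [0, 0, 0],
    [0, 0, 0],
    [0, 0, 0],
    [0, 0, 0],
    [0, 0, 0],
  ],
  grip=[-1, -1, -1, -1, -1, -1],
)

```text
clock: 15.18
position: [529.6, 165.2, 136.2]
ee_rot: [-0.102, 0.956, 0.246, 0.126]
contact_force: [1.5, -5.4, 6.0]
gripper_width: 25.3
grasp_force: 62.0
```

```bash
python3 - <<'E'
from stand import *
s=rep()
w=snap('wrist');t=snap('top');b=snap('side');keep(w,'w5.pkl');keep(t,'t5.pkl');keep(b,'s5.pkl')
B=cv2.resize(b['image'][230:290,110:200,::-1],(450,300),interpolation=cv2.INTER_CUBIC)
T=cv2.resize(t['image'][150:220,110:195,::-1],(340,280),interpolation=cv2.INTER_CUBIC)
cv2.imwrite('pics/j.png',np.vstack([np.hstack([B,cv2.copyMakeBorder(T,0,20,0,0,0)]),cv2.copyMakeBorder(w['image'][190:384,:,::-1],0,0,0,790-512,0)]))
E
```

```text
t 15.18 mouth in drive frame 0.69 -0.39 -0.81 F drive [-0.6, -3.3, 7.4] j [ 0.3   0.28 -0.3  -0.67 -0.74 -1.21] tilt err deg [-0.06  0.15  0.07] handle cw deg 57.1 w 25.3
  lateral corr/200 [-0.0029 -0.002  -0.0018]  -z*10mm/200 [ 0.0094  0.0248 -0.0424]
```

View pics/j.png

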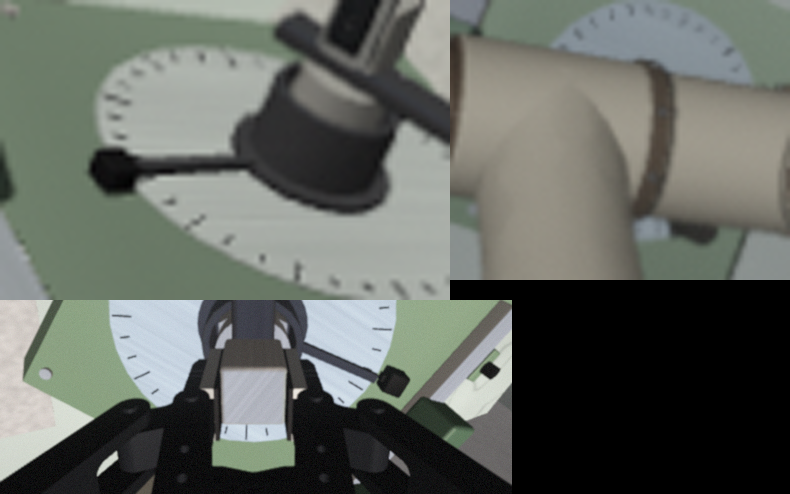

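The needle tip now meets the clip in both the side view (about (140,166) in the crop) and the wrist view (about (377,380)). I'll check the angle numerically.

```bash
python3 - <<'E'
from stand import *
w=load('w5.pkl');D,r,n,e=dialfit(w,DD);z=frame(D)[3];print(D,r)
g=w['image'].max(2)
# clip centroid: dark blob right of x=375
m=np.zeros_like(g);m[250:292,377:415]=(g[250:292,377:415]<60);n,l,st,ce=cv2.connectedComponentsWithStats(m.astype(np.uint8));i=1+st[1:,4].argmax();print(st[i],ce[i])
for h in(6,9): 
    c=cw(planept(w,*ce[i],z,D+h*z),D);print('clip',h,np.degrees(c[0]),c[1])
# needle: darkest at several radii
from scipy.ndimage import map_coordinates
Dd,x,y,_=frame(D); gf=w['image'].astype(float).mean(2)
for r in(55,65,75,82,86):
    th=np.radians(np.arange(150,190,.25)); P=[proj(w,D+5*z+r*(np.cos(np.pi-t)*x+np.sin(np.pi-t)*y)) for t in th]
    v=np.array([map_coordinates(gf,[[p[1]],[p[0]]],order=1)[0] for p in P]); wt=np.clip(v.min()+40-v,0,None); print(r,np.degrees((th*wt).sum()/wt.sum()).round(2),v.min().round())
E
```

```text
[540.73617067 192.07310512  86.38699186] 89.76256557762537
[377 256  32  31 655] [392.37557252 270.88854962]
clip 6 169.92899858894535 98.05727722802122
clip 9 169.28566296995638 96.09749468925101
55 188.75 23.0
65 171.3 57.0
75 171.48 58.0
82 171.12 45.0
86 172.09 55.0
```

```bash
python3 - <<'E'
from stand import *
for f,(x0,x1,y0,y1) in(('w3.pkl',(75,120,160,210)),('w2.pkl',(130,165,105,140)),('s2.pkl',(122,146,252,276)),('top.pkl',(120,134,166,182))):
    w=load(f);D,r,n,e=dialfit(w,DD);z=frame(D)[3]
    g=w['image'].max(2);m=np.zeros_like(g);m[y0:y1,x0:x1]=g[y0:y1,x0:x1]<70
    n,l,st,ce=cv2.connectedComponentsWithStats(m.astype(np.uint8));i=1+st[1:,4].argmax()
    print(f,st[i],[(np.degrees(c[0]).round(2),c[1].round(1)) for c in[cw(planept(w,*ce[i],z,D+h*z),D) for h in(6,9)]])
E
```

```text
w3.pkl [ 84 169  30  29 706] [(np.float64(170.32), np.float64(98.4)), (np.float64(170.95), np.float64(97.1))]
w2.pkl [137 112  24  23 371] [(np.float64(170.26), np.float64(98.5)), (np.float64(170.66), np.float64(97.9))]
s2.pkl [128 260  10   9  74] [(np.float64(169.9), np.float64(98.9)), (np.float64(167.72), np.float64(102.6))]
top.pkl [124 171   5   5  23] [(np.float64(170.27), np.float64(99.7)), (np.float64(170.3), np.float64(100.4))]
```

Needle at about 171.2°, clip at about 170.5°, so they are aligned. Now a small seating push, then release and back off along the axis.

Emit:
servo_tool(
  rotation=[
    [0, 0, 0],
    [0, 0, 0],
    [0, 0, 0],
    [0, 0, 0],
    [0, 0, 0],
    [0, 0, 0],
    [0, 0, 0],
  ],
  slide=[
    [0.002, 0.005, -0.008],
    [0.002, 0.005, -0.008],
    [0.002, 0.005, -0.008],
    [0, 0, 0],
    [0, 0, 0],
    [0, 0, 0],
    [0, 0, 0],
  ],
  grip=[-1, -1, -1, -1, 1, 1, 1],
)

```text
clock: 16.2
position: [527.6, 165.6, 134.1]
ee_rot: [-0.102, 0.956, 0.246, 0.123]
contact_force: [-0.2, -0.5, -0.5]
gripper_width: 78.2
grasp_force: 0.0
```

Emit:
servo_tool(
  rotation=[
    [0, 0, 0],
    [0, 0, 0],
    [0, 0, 0],
    [0, 0, 0],
    [0, 0, 0],
    [0, 0, 0],
    [0, 0, 0],
    [0, 0, 0],
  ],
  slide=[
    [0, 0, 0],
    [0, 0, 0],
    [-0.04, -0.1, 0.17],
    [-0.08, -0.2, 0.34],
    [-0.12, -0.32, 0.55],
    [-0.16, -0.42, 0.72],
    [-0.16, -0.42, 0.72],
    [-0.16, -0.42, 0.72],
  ],
  grip=[1, 1, 1, 1, 1, 1, 1, 1],
)

```text
clock: 17.2
position: [496.1, 81.4, 278.2]
ee_rot: [-0.101, 0.956, 0.247, 0.124]
contact_force: [0.3, 0.0, -0.7]
gripper_width: 85.5
grasp_force: 0.0
```

```bash
python3 - <<'E'
from stand import *
s=rep()
w=snap('wrist');t=snap('top');b=snap('side');keep(w,'w6.pkl');keep(b,'s6.pkl');keep(t,'t6.pkl')
D,x,y,z=frame(DD)
for n,d in(('w',w),('s',b)):
    q=cloud(d)-D; r=np.hypot(q@x,q@y);h=q@z
    k=(r<11)&(h>60)&(h<110); print(n,'hubtop h',k.sum(),np.median(h[k]) if k.any() else None)
    k=(r>55)&(r<90)&(h>90)&(h<125); print('handle top',k.sum(),np.percentile(h[k],[50,90]) if k.any() else None, np.c_[q[k]@x,q[k]@y].mean(0) if k.any() else None)
    k=(r<85)&(r>40)&(abs(h)<6); print('dial h',np.median(h[k]))
B=cv2.resize(b['image'][190:290,110:230,::-1],(480,400),interpolation=cv2.INTER_CUBIC)
cv2.imwrite('pics/k.png',np.hstack([B,cv2.copyMakeBorder(cv2.resize(w['image'][:,:,::-1],(320,240)),0,160,0,0,0)]))
E
```

```text
t 17.2 mouth in drive frame -0.68 1.54 167.44 F drive [-0.3, -0.3, -0.6] j [ 0.16  0.07 -0.2  -0.55 -1.07 -1.31] tilt err deg [-0.04 -0.04 -0.03] handle cw deg 57.2 w 85.5
  lateral corr/200 [ 0.0082 -0.      0.0018]  -z*10mm/200 [ 0.0094  0.0248 -0.0424]
w hubtop h 481 84.97859333921512
handle top 661 [104.51096073 105.76391217] [-42.30983789  56.91628297]
dial h -0.2564976647005296
s hubtop h 43 85.47713377897267
handle top 108 [100.51241509 105.89336408] [-35.83218842  63.31439631]
dial h 1.1407455498648127
```

View pics/k.png

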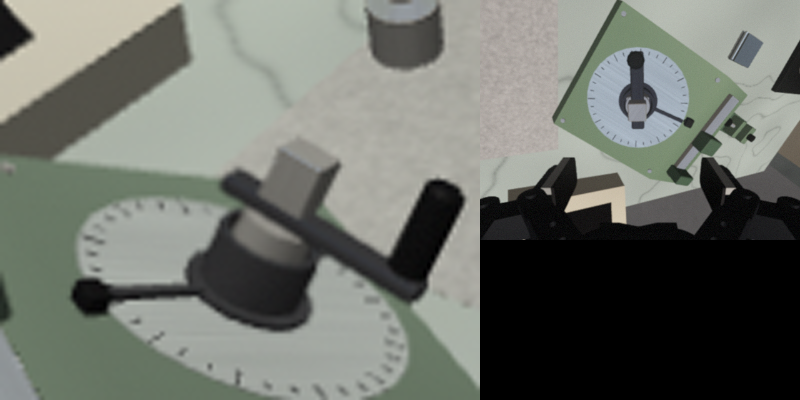

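The crank is free of the gripper and seated, with the hub top measured at about 85 mm against 86 mm nominal. The needle points at the clip, so I'm handing in.

```bash
python3 -c "
from bench import job_done
print(job_done())"
```

```text
the job is handed in; nothing more can be done
None
```

The job is handed in (no verdict was returned): the crank is fully seated on the hex and wound clockwise until the needle points at the index clip, within about 1° by my measurement; the arm is clear and I saw no contact with the clip or the bystanders.

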